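# Key a sorting tray onto its stand

### The arm

A 6-joint arm with a two-finger parallel gripper is mounted at the origin on a cart in front of the work surface, level with it; the furniture and walls round the work are solid. World frame = base frame: x ahead of the robot, y to its left, z up, the work surface at z = 0. Lengths are in mm, angles in degrees, forces in N, time in s.
With the tool pointing down it reaches from about 350 to 850 mm from the base axis. Payload 8.1 kg.
Tool frame: the origin (TCP) lies midway between the tips of the shut fingers; the grasp point (between the pads) lies 19 mm behind it; y points along the fingers, x is the direction in which the jaws open and shut, and the axes are right-handed (so a half turn about y gives the same grasp; the last joint's range is limited). The gripper opens to 85 mm and grips with 20 to 120 N. Pads are 22 mm wide; open, the fingers measure 114 mm over their backs; the gripper's body (76 mm by 85 mm) begins 54 mm behind the grasp point. The pads swing forward as they close: fully open they stand 13 mm farther back than shut.
Start: joints at [61.455, 7.471, 85.268, -0, 87.261, -4.893], TCP at [240.685, 549.614, 231.292] pointing down, gripper open.
Joint ranges: [-169.43, 169.43], [-51.17, 129.36], [1.28, 143.12], [-76.62, 256.62], [0, 156.53], [-152.29, 152.29]. Speed limits (degrees/s): [136.94, 136.94, 159.86, 180, 180, 180].

### API

Orientations are given as [roll, pitch, yaw] about the fixed x, y, z axes, in that order (R = Rz(yaw) Ry(pitch) Rx(roll)).
In Python, from bench import r gives the robot as it stands.
- The arm moves only by the tool move_arm, never from a script. Its arguments are lists of equal length, an entry for each row: "linear": the shift along the tool's x, y, z normalised to -1 to 1, where 1 is 300 mm, a list of three; "twist": the turn, a rotation vector about the tool's x, y, z normalised to -1 to 1, where 1 is pi/2 rad, a list of three; "hand": the opening, from -1 (shut) to 1 (fully open). A call has 1 to 12 rows; each row is the pose to reach, as a shift and turn from the pose measured when the call began, along the tool's axes at that moment; what a row does not reach only later rows make up. A row lasts 1/12 s, in which the tool goes at most 41.7 mm and 7.16 degrees, less where a joint would pass 70% of its speed; a pose out of reach is approached as far as the arm can. A call with a number of a shift or a turn outside -1 to 1 is refused whole. A call with a gripper value outside its range is refused whole. The fingers move at their own pace and stop on an object; "force" is the grip in N (left out, the last holds). Time passes only in rows, so rows that repeat a pose let the fingers close. It gives the time, the measured TCP pose, the force and the opening at its end, in the units of the state.
- r.sense(): the state, without advancing time (a new reading comes with each control period).
- r.snapshot(name): name is "side" or "top"; returns a dict with "frame" (480x640x3 uint8, red, green, blue), "range_z" (480x640 float32, mm along the optical axis (not along the pixel's ray), 0 where there is no reading), "intrinsics" (3x3 intrinsics, pixels), "R" (3x3) and "t" (3): a world point X has camera coordinates R X + t. Camera axes: x right, y down, z forward; pixel columns grow to the right and rows downward; lengths in mm; the calibration is good to about 2 mm. A picture is of the moment at which its call begins.
- r.hand_in(): hands the job in, once; it reports no verdict.
The state is a dict: "time": time; "joint_pos": joint angles; "qd": joint speeds; "joint_efforts": joint torques, N m; "tool_pos": TCP position; "tcp_rot": TCP orientation; "ft_force": force on the tool from outside, world axes, zero at the start; "wrist_torque": the same for the moment, N m; "finger_gap": finger opening in mm.
Only numpy, scipy, OpenCV 4.12 (cv2) and the standard library are available. Lean on these libraries where they do the work, as an engineer would, in place of code of your own. Each camera call takes 0.05 s, during which the arm holds its last target. There are 200 camera calls.

### The job

The round four-cell sorting tray rides too high on its stand because the notch in its rim is not over the stand's upright locating pin. With a fingertip push the tray round by its dividers until the notch stands over the pin, then press the tray down by its hub until it is fully home with the pin in the notch, and let go. Only push and press: do not grip or lift the tray, and leave the jar, dropper bottle, sticky notes and sample tube around it where they stand.

Things in the scene. Friction and masses are not known exactly. Their poses are not given: they have to be found in the camera images.
- tray_hub (a point): Centre of the flat top of the tray's round metal hub (36 mm across), on the vertical turning axis: the place to press. 65 mm above the table at the start, 55 mm when the tray is home. The tray is a white disc 152 mm across on a grey round stand fixed to the table; at the start its underside is 29 mm and its floor (upper face) 35 mm above the table; a lip round the edge is 4 mm high, 10 mm wide.
- tray_divider (a point): Middle of the top edge of one of the four dividers, 41 mm from the turning axis. All four are alike: straight upright walls, 4 mm thick, 25 mm tall above the tray's floor, running radially from the hub to 68 mm from the axis, at 45, 135, 225 and 315 degrees round from the notch, so that the notch is in the middle of a cell. This one is 45 degrees counterclockwise (from above) from the notch.
- spindle (a joint): Turn of the tray on its stand, rad, counterclockwise from above positive. At 0 and at every whole turn (2 pi) the notch is over the pin. It turns either way past whole turns, with light friction (about 0.05 N m), and stays where it is left.
- tray_notch (a point): Middle of the notch in the tray's rim, at the height of the lip's top, 71 mm from the turning axis; turns with the tray. The notch is open to the outside, 14 mm wide, about 10 mm deep (radially), cut right through the rim.
- pin_top (a point): Top of the fixed upright steel locating pin, 10 mm in diameter, domed, 28 mm above the table, 73 mm from the turning axis, on a flat ear of the stand that juts out 24 mm beyond the tray's edge and shows where the pin is; the raised rim hides most of the pin. Notch and pin must lie in the same direction from the axis, to about 3 mm; elsewhere the rim catches on the pin and springs back, 4 mm or more short of home.
- tray (a joint): How far the tray has been pressed down its spindle from its raised start, in m: 0 at the start, 0.010 fully home, negative if it is lifted. It does not fall by itself: a stiff sliding fit holds it, and pressing it down takes about 4 to 7 N. Stops hard at 0.010.
- jar_0: Loose small white jar with a yellow band and a ribbed lid, 47 mm across, 56 mm tall, to the left of the stand; origin at the centre of its underside. Leave alone.
- dropper_bottle: Loose amber dropper bottle with a red bulb, 33 mm across, 99 mm tall, to the left of the stand; origin at the centre of its underside. Leave alone.
- sticky_notes: Loose block of yellow sticky notes, 51x51x20 mm, behind the stand; origin at the centre of its underside. Leave alone.
- sample_tube: Loose standing sample tube with a white cap, 33 mm across, 96 mm tall, behind the stand; origin at the centre of its underside. Leave alone.

How it is judged (in metres and radians):
At the end, for the whole second after the job is handed in: The tray is pressed down at least 8.5 mm of its 10 mm and at rest, with the pin standing in the notch (the two points within 6 mm seen from above; 2 mm when perfectly in line), and each of the four loose things is within 20 mm of where it stood (value of joint tray above 0.0085 m and horizontal distance between tray_notch and pin_top below 0.006 m and velocity of joint tray between -0.01 and 0.01 m/s and distance of each of jar_0, dropper_bottle, sticky_notes, sample_tube from where it was at the start of the episode below 0.02 m); the robot touches nothing.
It fails at once if the tray is lifted more than 4 mm on its spindle (value of joint tray below -0.004 m).
It fails at once if the small white screw-lid jar is moved or lifted more than 20 mm (distance of jar_0 from where it was at the start of the episode above 0.02 m).
It fails at once if the amber dropper bottle is moved or lifted more than 20 mm (distance of dropper_bottle from where it was at the start of the episode above 0.02 m).
It fails at once if the block of sticky notes is moved or lifted more than 20 mm (distance of sticky_notes from where it was at the start of the episode above 0.02 m).
It fails at once if the capped sample tube is moved or lifted more than 20 mm (distance of sample_tube from where it was at the start of the episode above 0.02 m).
It also fails if it takes over 48 s, if anything falls off the work surface, if the arm or the gripper's body presses on something with over 40 N, if the wrist force passes 120 N, or if a joint passes its speed limit or range.

## Working session

There is one attempt and no reset: what is moved stays moved. The work goes in short steps, Python scripts to look and compute and a tool call to move; the robot and the scene stay as the last step left them, time stands still between calls to the robot, and variables do not carry over. Pictures are saved under pics/ and viewed, on a budget of 10 in all, crops included, one or two more only if the job needs it, and the job is handed in when it is done.

Besides the shell and the picture viewer there is one more tool, called as a command line: name --argument value ..., lists and objects as JSON in quotes. move_arm: Moves the arm, as the interface text tells. Scaled input: -1 to 1 covers 300 mm each way for a shift and pi/2 rad each way for a turn. Its arguments: {"type":"object","properties":{"linear":{"type":"array","items":{"type":"array","items":{"type":"number","minimum":-1,"maximum":1}}},"twist":{"type":"array","items":{"type":"array","items":{"type":"number","minimum":-1,"maximum":1}}},"hand":{"type":"array","items":{"type":"number"}},"force":{"type":"number"}},"required":["linear","twist","hand"]}

```bash
mkdir -p pics; python3 - <<'E'
from bench import r
import cv2,numpy as np
s=r.sense(); print({k:np.round(v,2).tolist() for k,v in s.items()})
for n in("top","side"):
    d=r.snapshot(n); np.savez(f"{n}0.npz",**d); cv2.imwrite(f"pics/{n}0.png",cv2.cvtColor(d["frame"],cv2.COLOR_RGB2BGR))
    print(n,d["intrinsics"].tolist(),d["R"].round(3).tolist(),d["t"].round(1).tolist(),(-d["R"].T@d["t"]).round(0))
E
```

```text
{'time': 0.0, 'joint_pos': [61.46, 7.51, 85.33, -0.0, 87.26, -4.89], 'qd': [0.06, -0.02, -0.03, -0.05, -0.14, -0.02], 'joint_efforts': [0.0, -56.94, -50.06, -0.0, 0.02, -0.0], 'tool_pos': [240.42, 549.13, 230.25], 'tcp_rot': [-89.99, 0.1, 66.35], 'ft_force': [0.6, -0.43, -0.2], 'wrist_torque': [-0.04, 0.02, -0.01], 'finger_gap': 85.49}
top [[480.6055898988209, 0.0, 320.93039176373287], [0.0, 480.6055898988209, 238.41755286998068], [0.0, 0.0, 1.0]] [[0.003, -1.0, 0.009], [-0.993, -0.004, -0.118], [0.118, -0.009, -0.993]] [56.7, 601.7, 867.6] [495.  67. 932.]
side [[569.6748045917807, 0.0, 310.32854437631903], [0.0, 569.6748045917807, 247.30398849517064], [0.0, 0.0, 1.0]] [[-0.665, 0.747, -0.007], [0.472, 0.414, -0.779], [-0.578, -0.521, -0.628]] [335.8, -259.2, 1392.4] [1151.  582.  674.]
```

View pics/top0.png

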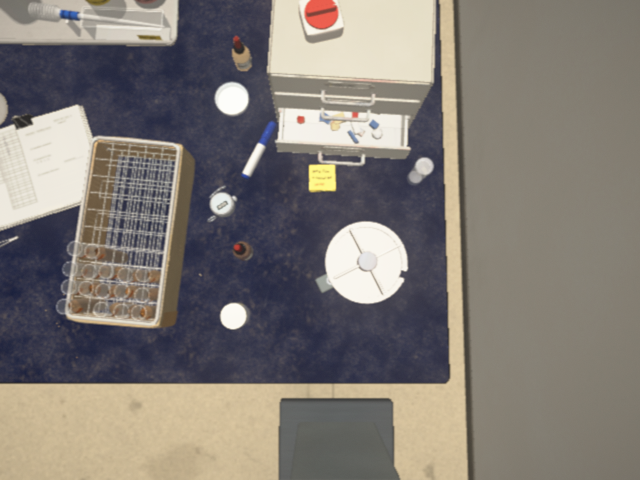

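View pics/side0.png

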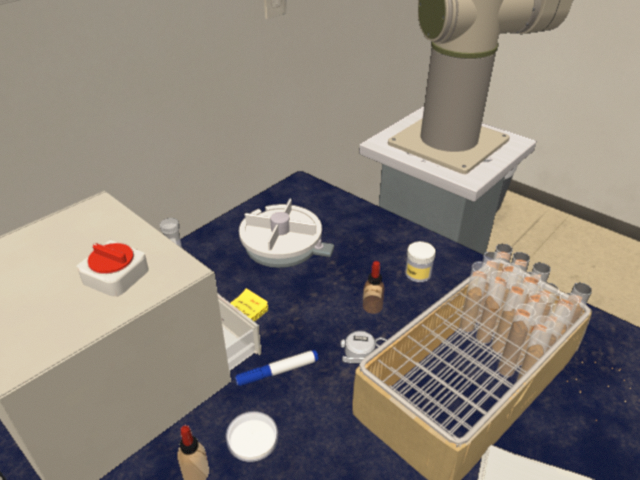

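The top view shows the tray hub at about (367,262), the stand's ear at (324,283) to the lower left, and the notch at about (404,268) on the right. The sticky notes are at (322,178), the tube at (420,170), the dropper bottle at (242,250) and the jar at (233,316). The side view shows the tray at (280,232), with its ear at (322,250).

```bash
cat > h.py <<'E'
import numpy as np,cv2
def ray(d,uv,z):
    K,R,t=d["intrinsics"],d["R"],d["t"]; c=-R.T@t
    uv=np.atleast_2d(np.asarray(uv,float)); p=np.c_[uv,np.ones(len(uv))]@np.linalg.inv(K).T@R
    return (c+p*((z-c[2])/p[:,2])[:,None])[:,:2]
def cloud(d):
    K,R,t=d["intrinsics"],d["R"],d["t"]; v,u=np.mgrid[:480,:640]; z=d["range_z"]
    P=np.stack([(u-K[0,2])/K[0,0]*z,(v-K[1,2])/K[1,1]*z,z],-1)
    return (P-t)@R
def proj(d,X):
    q=d["intrinsics"]@(d["R"]@np.asarray(X,float)+d["t"]); return q[:2]/q[2]
def polar(d,c,z,n=720,r0=55,r1=105,name=None,s=2):
    "unwarp plane z round c to polar: rows angle 0.5 deg, cols radius 0.5mm; gray"
    a=np.radians(np.arange(n)*360/n); rr=np.arange(r0,r1,1/s)
    X=np.stack([c[0]+np.cos(a)[:,None]*rr,c[1]+np.sin(a)[:,None]*rr,np.full((n,len(rr)),z)],-1)
    q=(X@d["R"].T+d["t"])@d["intrinsics"].T; m=(q[...,:2]/q[...,2:]).astype(np.float32)
    return cv2.remap(d["frame"],m[...,0],m[...,1],cv2.INTER_LINEAR),rr
E
python3 - <<'E'
from h import *
d=dict(np.load("top0.npz")); f=d["frame"].astype(int); hsv=cv2.cvtColor(d["frame"],cv2.COLOR_RGB2HSV)
m=((hsv[...,2]>150)&(hsv[...,1]<50)).astype(np.uint8); m[:, :315]=0;m[:,415:]=0;m[:215]=0;m[310:]=0
cs,_=cv2.findContours(m,0,1); c=max(cs,key=cv2.contourArea)[:,0]
P=ray(d,c,38.5)
from scipy.optimize import least_squares
s=least_squares(lambda q:np.hypot(P[:,0]-q[0],P[:,1]-q[1])-q[2],[*P.mean(0),76],loss="soft_l1",f_scale=1).x
print("rim fit",s)
w=cloud(d); 
k=(abs(w[...,0]-s[0])<100)&(abs(w[...,1]-s[1])<100)
hub=k&(w[...,2]>60)&(np.hypot(w[...,0]-s[0],w[...,1]-s[1])<26); print("heights",np.percentile(w[...,2][hub],[5,50,95]),hub.sum())
# notch, dividers, ear
r=np.hypot(*(P-s[:2]).T); a=np.degrees(np.arctan2(*(P-s[:2]).T[::-1])); print("notch pts",[(round(x),round(y,1)) for x,y in zip(a,r) if y<72])
for n,z in(("side",0),("top",0)):
    e=dict(np.load(n+"0.npz")); o=cloud(e)
    # stand ear: range points with 8<z<26 at radius 80..105
    rr=np.hypot(o[...,0]-s[0],o[...,1]-s[1]); aa=np.degrees(np.arctan2(o[...,1]-s[1],o[...,0]-s[0]))
    q=(rr>82)&(rr<104)&(o[...,2]>5)&(o[...,2]<40)
    print(n,"ear",q.sum(),np.percentile(aa[q],[5,25,50,75,95]).round(1),np.median(o[...,2][q]), "cent",o[q][:,:2].mean(0).round(1))
x,y=int(s[0]),0
cr=cv2.resize(cv2.cvtColor(d["frame"],cv2.COLOR_RGB2BGR)[210:320,305:425],None,fx=5,fy=5,interpolation=cv2.INTER_CUBIC); cv2.imwrite("pics/crop0.png",cr)
# loose objects
for nm,uv,z in(("jar",(234,316),56),("drop",(240,250),90),("notes",(322,178),20),("tube",(424,165),96)):
    print(nm,ray(d,uv,z).round(0))
E
```

```text
rim fit [557.67901949 -24.79834774  76.50449952]
heights [61.47891638 64.8445405  67.45392853] 311
notch pts [(-113, np.float64(71.3)), (-114, np.float64(69.6)), (-113, np.float64(67.2)), (-112, np.float64(66.5)), (-110, np.float64(65.9)), (-108, np.float64(67.1)), (-106, np.float64(66.6)), (-105, np.float64(66.1)), (-103, np.float64(67.5)), (-103, np.float64(69.3)), (-102, np.float64(71.1))]
side ear 109 [105.5 108.  113.5 119.3 123.3] 9.189823756788574 cent [521.2  57.6]
top ear 157 [108.  111.8 116.8 121.3 125.4] 9.533873096239391 cent [518.1  54.2]
jar [[458. 215.]]
drop [[574. 201.]]
notes [[721.  57.]]
tube [[ 727. -125.]]
```

View pics/crop0.png

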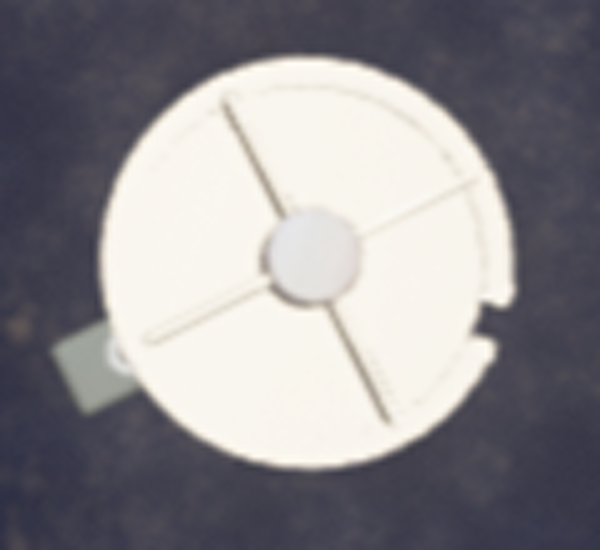

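The crop shows the notch at (490,320), part of the pin at (120,355), the ear's outer corners at (52,350) and (88,413), and the hub at (313,258). The tray needs roughly 137° of clockwise turn. I'll refine these numbers and start moving over there.

```bash
python3 - <<'E'
from h import *
d=dict(np.load("top0.npz")); hs=cv2.cvtColor(d["frame"],cv2.COLOR_RGB2HSV)
c=np.array([557.7,-24.8])
u=lambda x,y:(305+(x+.5)/5-.5,210+(y+.5)/5-.5)
H=ray(d,u(314,257),65)[0]; print("hub",H)
ang=lambda p,o:np.degrees(np.arctan2(p[1]-o[1],p[0]-o[0])).round(1)
e=ray(d,[u(52,350),u(88,413)],9.5); print("ear outer",e.round(1)," mid ang",ang(e.mean(0),H),ang(e.mean(0),c),"r",np.hypot(*(e.mean(0)-c)))
# ear side-edge normal direction
print("edge normal ang",np.degrees(np.arctan2(*(e[1]-e[0])[::-1])).round(1))
p=ray(d,u(122,357),25)[0]; print("pin",p,ang(p,c))
n=ray(d,u(492,322),38)[0]; print("notch",n,ang(n,c))
dv=[ang(ray(d,u(*q),60)[0],c) for q in((224,100),(478,182),(388,422),(148,343))]; print("div",dv)
w=cloud(dict(np.load("side0.npz")))
k=(w[...,2]>61)&(w[...,2]<68)&(np.hypot(w[...,0]-c[0],w[...,1]-c[1])<24); print("side hub",w[k][:,:2].mean(0),(w[k][:,:2].max(0)+w[k][:,:2].min(0))/2)
E
```

```text
hub [557.17943332 -25.30341878]
ear outer [[525.2  69.5]
 [501.3  55.7]]  mid ang 116.6 117.0 r 98.02950066303615
edge normal ang -150.0
pin [522.14650715  43.09515341] 117.6
notch [535.12574101 -94.24522558] -108.0
div [np.float64(28.8), np.float64(-65.8), np.float64(-155.5), np.float64(118.0)]
side hub [561.21783824 -24.04110405] [558.67656196 -25.33420991]
```

move_arm --linear '[[-0.66,0,-0.8],[-0.66,0,-0.8],[-0.66,0,-0.8],[-0.66,0,-0.8],[-0.66,0,-0.8],[-0.66,0,-0.8],[-0.66,0,-0.8],[-0.66,0,-0.8],[-0.66,0,-0.8],[-0.66,0,-0.8]]' --twist '[[0,0,0],[0,0,0],[0,0,0],[0,0,0],[0,0,0],[0,0,0],[0,0,0],[0,0,0],[0,0,0],[0,0,0]]' --hand '[-1,-1,-1,-1,-1,-1,-1,-1,-1,-1]'

```text
time: 0.93
tool_pos: [381.2, 270.5, 230.4]
tcp_rot: [-90.0, 0.1, 66.2]
ft_force: [-0.1, -0.2, 0.2]
finger_gap: -0.1
```

move_arm --linear '[[-0.663,0,-0.795],[-0.663,0,-0.795],[-0.663,0,-0.795],[-0.663,0,-0.795],[-0.663,0,-0.795],[-0.663,0,-0.795],[-0.663,0,-0.795],[-0.663,0,-0.795],[-0.663,0,-0.795],[-0.663,0.2,-0.795],[-0.663,0.4,-0.795],[-0.663,0.4,-0.795]]' --twist '[[0,0,0],[0,0,0],[0,0,0],[0,0,0],[0,0,0],[0,0,0],[0,0,0],[0,0,0],[0,0,0],[0,0,0],[0,0,0],[0,0,0]]' --hand '[-1,-1,-1,-1,-1,-1,-1,-1,-1,-1,-1,-1]'

```text
time: 1.93
tool_pos: [518.8, -6.4, 108.8]
tcp_rot: [-90.0, 0.1, 66.2]
ft_force: [-0.5, -0.6, -1.2]
finger_gap: 0.2
```

```bash
python3 - <<'E'
from bench import r
import cv2,numpy as np
s=r.sense(); print({k:np.round(v,2).tolist() for k,v in s.items()})
d=r.snapshot("side"); im=cv2.cvtColor(d["frame"],cv2.COLOR_RGB2BGR)[130:290,190:370]
cv2.imwrite("pics/side1.png",cv2.resize(im,None,fx=3.5,fy=3.5,interpolation=cv2.INTER_CUBIC))
E
```

```text
{'time': 1.93, 'joint_pos': [-6.33, 0.37, 105.84, -0.06, 73.84, -72.56], 'qd': [0.22, 26.15, 23.5, -0.03, -48.23, 0.04], 'joint_efforts': [-0.19, -53.38, -50.64, -0.03, 1.73, -0.0], 'tool_pos': [518.77, -6.38, 108.82], 'tcp_rot': [-89.98, 0.06, 66.24], 'ft_force': [-0.46, -0.59, -1.16], 'wrist_torque': [0.03, -0.08, 0.0], 'finger_gap': 0.19}
```

View pics/side1.png

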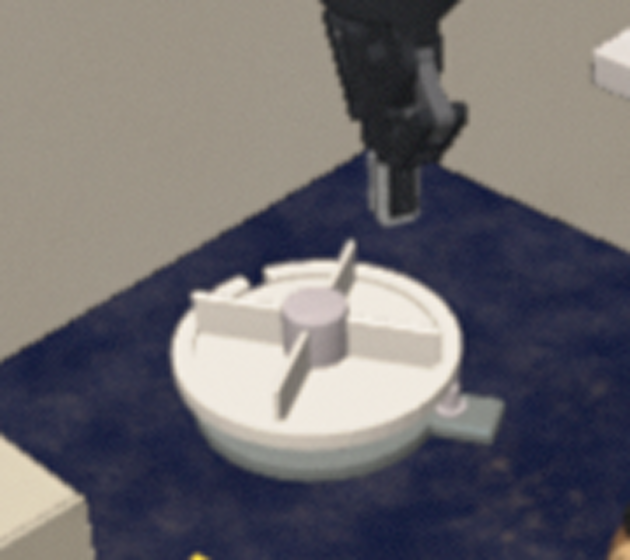

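The fingertip hangs over the free cell behind the divider on the pin side. The shut tips look about 15 mm thick, and the tray and pin are as expected. Next I'll descend and work out the arc.

move_arm --linear '[[0,0.07,0],[0,0.14,0],[0,0.205,0],[0,0.205,0],[0,0.205,0]]' --twist '[[0,0,0],[0,0,0],[0,0,0],[0,0,0],[0,0,0]]' --hand '[-1,-1,-1,-1,-1]'

```text
time: 2.4
tool_pos: [512.1, -4.5, 39.0]
tcp_rot: [-89.2, 0.3, 66.3]
ft_force: [-0.1, 0.1, 1.0]
finger_gap: 0.0
```

```bash
cat > arc.py <<'E'
import sys,numpy as np
from scipy.spatial.transform import Rotation as Ro
from bench import r
def rows(phis,c=(557.5,-25),rad=42,z=46):
    s=r.sense(); p=s["tool_pos"]; R0=Ro.from_euler("xyz",s["tcp_rot"],degrees=True)
    print(np.round(p,1),np.round(s["tcp_rot"],1),np.round(s["ft_force"],1),s["time"])
    L=[];T=[]
    for f in phis:
        a=np.radians(f); q=[c[0]+rad*np.cos(a),c[1]+rad*np.sin(a),z]
        L.append((R0.inv().apply(np.subtract(q,p))/300).round(3).tolist())
        T.append(((R0.inv()*Ro.from_euler("xyz",[-90,0,f-90],degrees=True)).as_rotvec()/(np.pi/2)).round(3).tolist())
    print(L);print(T)
if __name__=="__main__":
    a,b,n=map(float,sys.argv[1:4]); n=int(n); x=list(np.linspace(a,b,n+1)[1:])
    rows(x+[b]*(12-n))
E
python3 arc.py 156 106 12
```

```text
[512.1  -4.5  39. ] [-89.2   0.3  66.3] [-0.1  0.1  1. ] 2.4
[[0.009, -0.024, -0.026], [0.019, -0.024, -0.027], [0.029, -0.024, -0.029], [0.039, -0.024, -0.032], [0.049, -0.024, -0.035], [0.058, -0.024, -0.039], [0.067, -0.024, -0.044], [0.076, -0.024, -0.049], [0.084, -0.025, -0.055], [0.092, -0.025, -0.062], [0.099, -0.025, -0.069], [0.106, -0.025, -0.076]]
[[-0.009, 0.05, -0.004], [-0.009, 0.096, -0.004], [-0.008, 0.143, -0.004], [-0.008, 0.189, -0.005], [-0.008, 0.235, -0.005], [-0.008, 0.281, -0.005], [-0.008, 0.328, -0.005], [-0.008, 0.374, -0.006], [-0.007, 0.42, -0.006], [-0.007, 0.467, -0.006], [-0.007, 0.513, -0.007], [-0.007, 0.559, -0.007]]
```

move_arm --linear '[[0,-0.025,-0.025],[0,-0.025,-0.025],[0,-0.025,-0.025],[0,-0.025,-0.025]]' --twist '[[-0.009,0,-0.003],[-0.009,0,-0.003],[-0.009,0,-0.003],[-0.009,0,-0.003]]' --hand '[-1,-1,-1,-1]'

```text
time: 2.73
tool_pos: [520.2, -7.6, 48.0]
tcp_rot: [-90.2, -0.0, 66.3]
ft_force: [-0.3, 0.2, -0.2]
finger_gap: 0.1
```

```bash
python3 arc.py 156 106 12
```

```text
[520.2  -7.6  48. ] [-90.2  -0.   66.3] [-0.3  0.2 -0.2] 2.7333
[[0.008, 0.007, 0.003], [0.018, 0.007, 0.001], [0.028, 0.007, -0.001], [0.038, 0.007, -0.003], [0.047, 0.007, -0.006], [0.057, 0.007, -0.01], [0.066, 0.007, -0.015], [0.074, 0.007, -0.02], [0.083, 0.007, -0.026], [0.091, 0.007, -0.033], [0.098, 0.007, -0.04], [0.105, 0.007, -0.048]]
[[0.002, 0.05, 0.0], [0.002, 0.096, 0.0], [0.002, 0.143, 0.0], [0.002, 0.189, 0.0], [0.002, 0.235, 0.001], [0.002, 0.281, 0.001], [0.002, 0.328, 0.001], [0.002, 0.374, 0.001], [0.002, 0.42, 0.001], [0.002, 0.467, 0.001], [0.002, 0.513, 0.001], [0.001, 0.559, 0.001]]
```

The offset was a transient overshoot and has settled. Next is the first arc.

move_arm --linear '[[0.008,0.005,0.003],[0.018,0.005,0.001],[0.028,0.005,-0.001],[0.038,0.005,-0.003],[0.047,0.005,-0.006],[0.057,0.005,-0.01],[0.066,0.005,-0.015],[0.074,0.005,-0.02],[0.083,0.005,-0.026],[0.091,0.005,-0.033],[0.098,0.005,-0.04],[0.105,0.005,-0.048]]' --twist '[[0,0.05,0],[0,0.096,0],[0,0.143,0],[0,0.189,0],[0,0.235,0],[0,0.281,0],[0,0.328,0],[0,0.374,0],[0,0.42,0],[0,0.467,0],[0,0.513,0],[0,0.56,0]]' --hand '[-1,-1,-1,-1,-1,-1,-1,-1,-1,-1,-1,-1]'

```text
time: 3.73
tool_pos: [545.8, 15.6, 46.8]
tcp_rot: [-90.1, -0.1, 15.7]
ft_force: [-1.4, 1.1, 0.5]
finger_gap: 0.2
```

```bash
python3 arc.py 107 57 12; python3 - <<'E'
from bench import r
import cv2
d=r.snapshot("side"); im=cv2.cvtColor(d["frame"],cv2.COLOR_RGB2BGR)[130:290,190:370]
cv2.imwrite("pics/side2.png",cv2.resize(im,None,fx=3.5,fy=3.5,interpolation=cv2.INTER_CUBIC))
E
```

```text
[545.8  15.6  46.8] [-90.1  -0.1  15.7] [-1.4  1.1  0.5] 3.7333
[[0.008, 0.003, -0.001], [0.018, 0.003, -0.002], [0.028, 0.003, -0.003], [0.038, 0.003, -0.006], [0.048, 0.003, -0.009], [0.057, 0.003, -0.013], [0.066, 0.003, -0.017], [0.075, 0.003, -0.022], [0.084, 0.003, -0.028], [0.092, 0.003, -0.034], [0.099, 0.003, -0.041], [0.106, 0.003, -0.048]]
[[0.001, 0.032, 0.001], [0.001, 0.078, 0.001], [0.001, 0.125, 0.001], [0.0, 0.171, 0.001], [0.0, 0.217, 0.001], [0.0, 0.264, 0.001], [0.0, 0.31, 0.001], [0.0, 0.356, 0.001], [0.0, 0.402, 0.001], [0.0, 0.449, 0.001], [0.0, 0.495, 0.001], [0.0, 0.541, 0.001]]
```

View pics/side2.png

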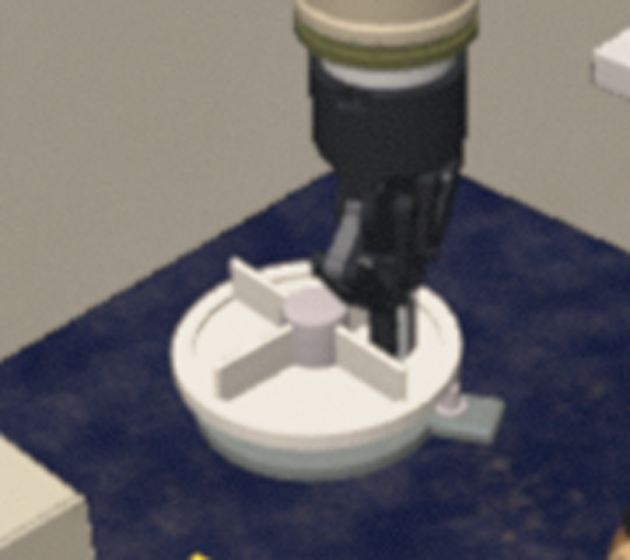

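The finger is against the divider and the tray is turning clockwise, so I'll continue the arc.

move_arm --linear '[[0.008,0.003,-0.001],[0.018,0.003,-0.002],[0.028,0.003,-0.003],[0.038,0.003,-0.006],[0.048,0.003,-0.009],[0.057,0.003,-0.013],[0.066,0.003,-0.017],[0.075,0.003,-0.022],[0.084,0.003,-0.028],[0.092,0.003,-0.034],[0.099,0.003,-0.041],[0.106,0.003,-0.048]]' --twist '[[0,0.032,0],[0,0.078,0],[0,0.125,0],[0,0.171,0],[0,0.217,0],[0,0.264,0],[0,0.31,0],[0,0.356,0],[0,0.402,0],[0,0.449,0],[0,0.495,0],[0,0.541,0]]' --hand '[-1,-1,-1,-1,-1,-1,-1,-1,-1,-1,-1,-1]'

```text
time: 4.78
tool_pos: [581.0, 10.6, 46.4]
tcp_rot: [-89.9, -0.1, -33.4]
ft_force: [-0.0, 1.7, 0.3]
finger_gap: -0.0
```

```bash
python3 arc.py 57 8 12
```

```text
[581.   10.6  46.4] [-89.9  -0.1 -33.4] [-0.   1.7  0.3] 4.7833
[[0.009, 0.001, -0.002], [0.019, 0.001, -0.003], [0.029, 0.001, -0.005], [0.038, 0.001, -0.008], [0.048, 0.001, -0.011], [0.057, 0.001, -0.014], [0.066, 0.002, -0.019], [0.075, 0.002, -0.024], [0.083, 0.002, -0.029], [0.091, 0.002, -0.036], [0.098, 0.002, -0.042], [0.105, 0.002, -0.05]]
[[-0.001, 0.041, 0.001], [-0.001, 0.087, 0.001], [-0.001, 0.132, 0.001], [-0.001, 0.177, 0.001], [-0.001, 0.223, 0.001], [-0.001, 0.268, 0.001], [-0.001, 0.313, 0.001], [-0.001, 0.359, 0.001], [-0.002, 0.404, 0.001], [-0.002, 0.449, 0.001], [-0.002, 0.495, 0.001], [-0.002, 0.54, 0.001]]
```

move_arm --linear '[[0.009,0.001,-0.002],[0.019,0.001,-0.003],[0.029,0.001,-0.005],[0.038,0.001,-0.008],[0.048,0.001,-0.011],[0.057,0.001,-0.014],[0.066,0.002,-0.019],[0.075,0.002,-0.024],[0.083,0.002,-0.029],[0.091,0.002,-0.036],[0.098,0.002,-0.042],[0.098,0.002,-0.042]]' --twist '[[0,0.041,0],[0,0.087,0],[0,0.132,0],[0,0.177,0],[0,0.223,0],[0,0.268,0],[0,0.313,0],[0,0.359,0],[0,0.404,0],[0,0.449,0],[0,0.495,0],[0,0.495,0]]' --hand '[-1,-1,-1,-1,-1,-1,-1,-1,-1,-1,-1,-1]'

```text
time: 5.78
tool_pos: [599.1, -16.4, 46.4]
tcp_rot: [-89.8, -0.0, -78.1]
ft_force: [-0.1, 1.1, -0.3]
finger_gap: -0.4
```

```bash
python3 arc.py 12 -2 6; python3 - <<'E'
from bench import r
import cv2,numpy as np
ims=[]
for n,(y,x) in(("side",(170,215)),("top",(210,305))):
    d=r.snapshot(n); np.savez(n+"3.npz",**d); ims.append(cv2.resize(cv2.cvtColor(d["frame"],cv2.COLOR_RGB2BGR)[y:y+110,x:x+125],None,fx=3.2,fy=3.2,interpolation=cv2.INTER_CUBIC))
cv2.imwrite("pics/both3.png",np.hstack(ims))
E
```

```text
[599.1 -16.4  46.4] [-89.8  -0.  -78.1] [-0.1  1.1 -0.3] 5.7833
[[0.005, 0.001, -0.002], [0.011, 0.001, -0.002], [0.016, 0.001, -0.003], [0.022, 0.001, -0.003], [0.027, 0.001, -0.005], [0.033, 0.001, -0.006], [0.033, 0.001, -0.006], [0.033, 0.001, -0.006], [0.033, 0.001, -0.006], [0.033, 0.001, -0.006], [0.033, 0.001, -0.006], [0.033, 0.001, -0.006]]
[[-0.002, 0.025, 0.0], [-0.002, 0.051, 0.0], [-0.003, 0.077, 0.0], [-0.003, 0.103, 0.0], [-0.003, 0.129, 0.0], [-0.003, 0.155, 0.0], [-0.003, 0.155, 0.0], [-0.003, 0.155, 0.0], [-0.003, 0.155, 0.0], [-0.003, 0.155, 0.0], [-0.003, 0.155, 0.0], [-0.003, 0.155, 0.0]]
```

View pics/both3.png

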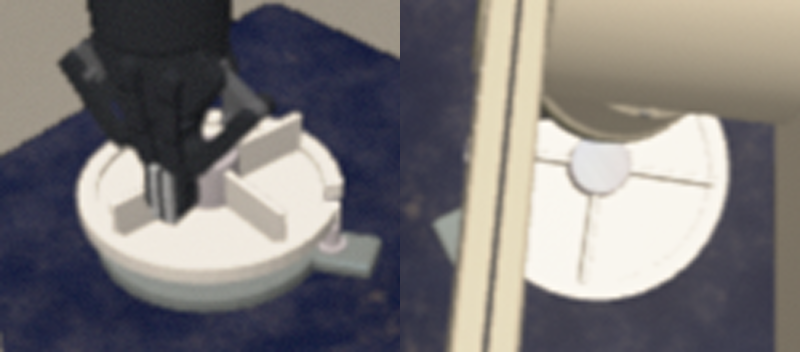

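The side view shows the notch at about (337,190) in the crop, nearly over the pin at (333,240). The top view shows dividers ending at (712,185) and (582,282). I'll compute the remaining angle.

```bash
python3 - <<'E'
from h import *
t=dict(np.load("top3.npz")); s=dict(np.load("side3.npz")); c=np.array([557.5,-25])
g=lambda p:np.degrees(np.arctan2(p[1]-c[1],p[0]-c[0])).round(1)
u=lambda x,y,x0,y0:(x0+(x+.5)/3.2-.5,y0+(y+.5)/3.2-.5)
p=ray(t,[u(312,185,305,210),u(182,282,305,210)],60); print("div",[g(q) for q in p], "r",np.hypot(*(p-c).T))
n=ray(s,u(337,191,215,170),37)[0]; print("notch",n,g(n),np.hypot(*(n-c)))
for z in(25,): q=ray(s,u(333,218,215,170),z)[0]; print("pin",q,g(q),np.hypot(*(q-c)))
# expected pixels of pin base / notch if aligned at 117
for a in(114,117,120):
    k=np.r_[np.cos(np.radians(a)),np.sin(np.radians(a))]
    for R,z in((73,10),(73,28),(71,39)):
        v=proj(s,[*(c+R*k),z]); print(a,z,((v-[215,170])*3.2).round(0))
im=cv2.cvtColor(s["frame"],cv2.COLOR_RGB2BGR)[205:265,290:350]
cv2.imwrite("pics/n3.png",cv2.resize(im,None,fx=9,fy=9,interpolation=cv2.INTER_CUBIC))
E
```

```text
div [np.float64(-100.2), np.float64(171.1)] r [64.98671718 67.19220128]
notch [512.35973876  31.13703455] 128.8 72.03478210554532
pin [521.45113254  36.02242094] 120.6 70.87493705286131
114 10 [332. 246.]
114 28 [332. 222.]
114 39 [329. 206.]
117 10 [334. 242.]
117 28 [334. 218.]
117 39 [331. 202.]
120 10 [335. 238.]
120 28 [335. 214.]
120 39 [332. 198.]
```

View pics/n3.png

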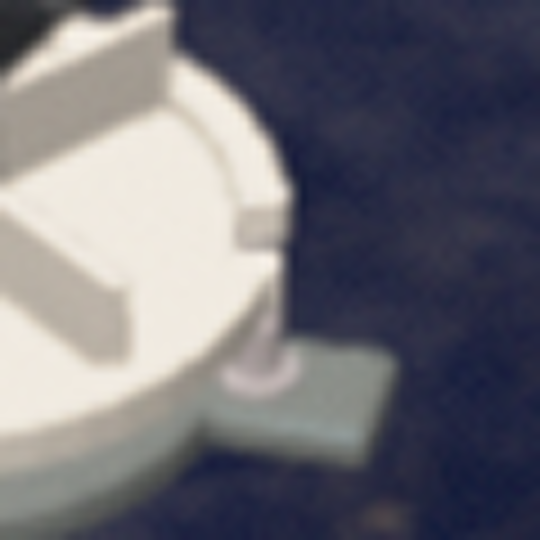

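The dividers put the notch at about 125.5°, against about 117.5° for the pin. In this crop the pin base is at (262,375) and the notch edge at (260,225). That leaves about 8° clockwise.

move_arm --linear '[[0.005,0.001,-0.002],[0.011,0.001,-0.002],[0.016,0.001,-0.003],[0.019,0.001,-0.003],[0.019,0.001,-0.003],[0.019,0.001,-0.003]]' --twist '[[0,0.025,0],[0,0.051,0],[0,0.077,0],[0,0.088,0],[0,0.088,0],[0,0.088,0]]' --hand '[-1,-1,-1,-1,-1,-1]'

```text
time: 6.38
tool_pos: [599.0, -21.8, 45.9]
tcp_rot: [-89.8, -0.0, -85.5]
ft_force: [1.3, 0.6, 0.6]
finger_gap: 0.2
```

```bash
python3 arc.py 4 -4 4|head -1; python3 - <<'E'
from bench import r
import cv2,numpy as np
ims=[]
for n,(y,x,w,h,f) in(("side",(205,290,60,60,6.4)),("top",(210,305,120,110,3.49))):
    d=r.snapshot(n); np.savez(n+"4.npz",**d); ims.append(cv2.resize(cv2.cvtColor(d["frame"],cv2.COLOR_RGB2BGR)[y:y+h,x:x+w],(int(w*f),384),interpolation=cv2.INTER_CUBIC))
cv2.imwrite("pics/both4.png",np.hstack(ims))
E
```

```text
[599.  -21.8  45.9] [-89.8  -0.  -85.5] [1.3 0.6 0.6] 6.3833
```

View pics/both4.png

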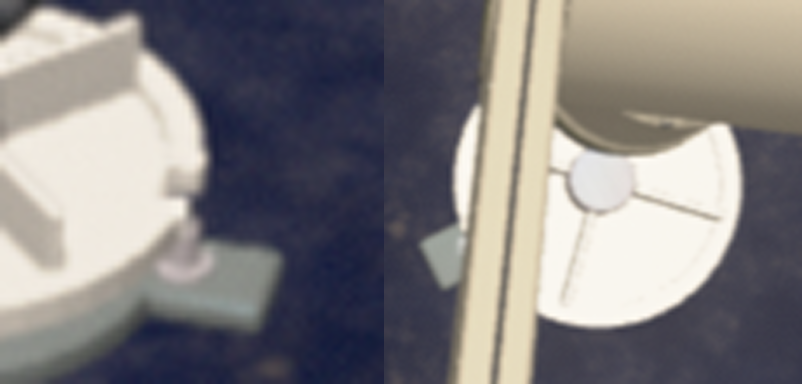

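```bash
python3 - <<'E'
from h import *
t=dict(np.load("top4.npz")); c=np.array([557.5,-25])
g=lambda p:np.degrees(np.arctan2(p[1]-c[1],p[0]-c[0])).round(1)
u=lambda x,y:(305+(x+.5-384)/3.49-.5,210+(y+.5)/3.49-.5)
for q in ray(t,[u(718,217),u(565,303),u(549,170)],60): print("div",g(q),np.hypot(*(q-c)))
# divider tops: line direction as well
a=ray(t,[u(636,195),u(718,217),u(590,215),u(565,303)],60)
for i in(0,2): v=a[i+1]-a[i]; print("dir",np.degrees(np.arctan2(v[1],v[0])))
e=ray(t,[u(420,243),u(445,288)],9.5); print("ear",g(e.mean(0)))
E
```

```text
div -107.8 63.569982164819606
div 163.2 66.92666588936943
div 80.1 27.729781285948516
dir -104.87984729044257
dir 163.70549475250817
ear 116.6
```

The dividers now put the notch at about 117.7°, against about 117° for the pin. I'll back off, rise, clear the view and check from the top.

move_arm --linear '[[-0.02,0,0],[-0.03,0,0],[-0.03,-0.1,0],[-0.03,-0.2,0],[-0.03,-0.3,0],[-0.03,-0.4,0],[0.1,-0.45,-0.01],[0.24,-0.45,-0.02],[0.38,-0.45,-0.03],[0.52,-0.45,-0.04],[0.66,-0.45,-0.05],[0.66,-0.45,-0.05]]' --twist '[[0,0,0],[0,0,0],[0,0,0],[0,0,0],[0,0,0],[0,0,0],[0,0,0],[0,0,0],[0,0,0],[0,0,0],[0,0,0],[0,0,0]]' --hand '[-1,-1,-1,-1,-1,-1,-1,-1,-1,-1,-1,-1]'

```text
time: 7.48
tool_pos: [597.7, -227.3, 180.6]
tcp_rot: [-89.9, -0.2, -85.8]
ft_force: [1.4, -0.1, 0.4]
finger_gap: 0.1
```

```bash
python3 - <<'E'
from bench import r
import cv2,numpy as np
ims=[]
for n,(y,x,w,h,f) in(("top",(210,305,120,120,5)),):
    d=r.snapshot(n); np.savez(n+"5.npz",**d); ims.append(cv2.resize(cv2.cvtColor(d["frame"],cv2.COLOR_RGB2BGR)[y:y+h,x:x+w],None,fx=f,fy=f,interpolation=cv2.INTER_CUBIC))
cv2.imwrite("pics/top5.png",np.hstack(ims))
s=r.sense();print(s["tool_pos"],s["tcp_rot"],s["time"])
E
```

```text
[ 597.97679121 -224.47506842  180.3840497 ] [-8.98762549e+01 -4.68644716e-02 -8.58186760e+01] 7.5333
```

View pics/top5.png

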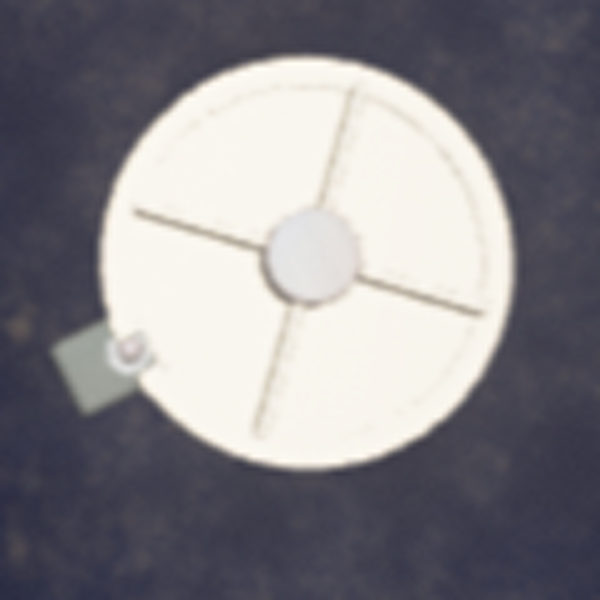

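The pin at (130,350) now shows in the middle of the notch. The divider ends are at (353,88), (484,315), (258,436) and (134,211), so I'll check the angles.

```bash
python3 - <<'E'
from h import *
t=dict(np.load("top5.npz")); c=np.array([557.5,-25])
g=lambda p:np.degrees(np.arctan2(p[1]-c[1],p[0]-c[0]))
u=lambda x,y:(305+(x+.5)/5-.5,210+(y+.5)/5-.5)
a=[g(q) for q in ray(t,[u(353,88),u(134,211),u(258,436),u(484,315)],60)]
print(np.round(a,1), "notch est",np.round([(x-o)%360 for x,o in zip(a,(-45,45,-315+360,-225+360))],1))
o=np.array([-45,45,135-90,0]) 
print("mod90 mean",np.mean([(x-45)%90 for x in a])+90)
p=ray(t,u(130,350),28)[0]; print("pin",p,g(p))
e=ray(t,[u(52,350),u(88,413)],9.5); print("ear",g(e.mean(0)))
h=ray(t,u(314,257),65)[0];print("hub",h)
E
python3 - <<'E'
import sys; sys.path.insert(0,'.')
from bench import r
import numpy as np
s=r.sense(); y=np.radians(s["tcp_rot"][2]); d=np.array([557.5,-25])-s["tool_pos"][:2]
print("to hub tool x,z /300:",(d@[np.cos(y),np.sin(y)]/300).round(3),(d@[-np.sin(y),np.cos(y)]/300).round(3))
E
```

```text
[ -14.2   75.6  162.9 -108.5] notch est [ 30.8  30.6 117.9 116.5]
mod90 mean 118.9516903171905
pin [524.68111987  40.17317202] 116.72819178595253
ear 116.80912357286739
hub [557.17943332 -25.30341878]
to hub tool x,z /300: -0.673 -0.086
```

```bash
python3 - <<'E'
from h import *
for f,a0 in(("top5",100),("top0",235)):
    t=dict(np.load(f+".npz")); P,rr=polar(t,(557.5,-25),39,n=360); g=P.astype(int).min(-1)
    print(f,"r:",rr[[24,28,32,36,38]])
    for a in range(a0,a0+36): print(a,g[a,[24,28,32,36,38]])
E
```

```text
top5 r: [67. 69. 71. 73. 74.]
100 [239 239 240 238 228]
101 [239 239 240 238 229]
102 [239 239 239 237 231]
103 [239 239 239 235 229]
104 [239 239 239 234 226]
105 [239 239 239 236 226]
106 [239 239 240 238 229]
107 [239 239 240 239 233]
108 [238 238 240 239 238]
109 [237 238 239 239 238]
110 [235 238 240 239 235]
111 [235 236 236 237 232]
112 [231 225 229 227 226]
113 [219 212 210 211 213]
114 [215 207 202 206 202]
115 [213 206 206 210 208]
116 [213 204 207 216 213]
117 [213 197 199 206 201]
118 [215 192 188 190 185]
119 [217 199 187 176 171]
120 [217 205 193 182 181]
121 [210 208 203 198 198]
122 [204 199 203 207 211]
123 [207 191 199 207 206]
124 [213 205 206 211 206]
125 [224 224 225 225 220]
126 [229 235 237 237 230]
127 [233 239 239 239 237]
128 [236 239 240 240 235]
129 [237 239 239 238 235]
130 [238 239 239 238 233]
131 [239 239 239 238 234]
132 [238 238 239 237 229]
133 [238 239 239 237 230]
134 [239 238 239 236 227]
135 [239 238 239 237 229]
top0 r: [67. 69. 71. 73. 74.]
235 [233 236 238 237 234]
236 [232 236 237 237 235]
237 [231 236 237 238 232]
238 [230 236 237 236 233]
239 [232 236 237 237 232]
240 [234 237 237 237 232]
241 [235 236 237 238 235]
242 [234 237 238 238 237]
243 [228 236 239 239 238]
244 [221 231 237 238 237]
245 [204 213 233 230 231]
246 [184 182 195 211 205]
247 [156 142 150 158 156]
248 [148 105 103 112 109]
249 [140  89  78  77  81]
250 [142  84  71  74  73]
251 [145  84  73  75  74]
252 [153  88  74  76  77]
253 [156  92  75  77  77]
254 [152  91  75  77  77]
255 [147  93  81  77  78]
256 [154 102 100 111 107]
257 [171 144 144 155 149]
258 [204 189 193 212 208]
259 [231 236 226 231 232]
260 [230 235 237 238 238]
261 [228 234 238 238 238]
262 [225 232 237 238 238]
263 [227 232 236 237 237]
264 [229 233 236 236 234]
265 [230 234 237 236 232]
266 [230 234 237 236 231]
267 [229 234 237 236 230]
268 [226 233 237 236 230]
269 [225 232 237 236 230]
270 [223 232 236 236 230]
```

```bash
python3 - <<'E'
from h import *
from bench import r
def mid(P,cols,lo,hi,thr,sgn):
    o=[]
    for k in cols:
        g=cv2.GaussianBlur(P.astype(np.float32).min(-1),(1,5),0)[lo*4:hi*4,k]*sgn
        i=np.where(g>thr*sgn)[0]; o.append((i[0]+i[-1])/8+lo)
    return np.round(o,1)
r.sense()
for n in("top0","top5"):
    t=dict(np.load(n+".npz"))
    P,rr=polar(t,(557.5,-25),9.5,n=1440); print(n,"ear",rr[[64,68,72,76]],mid(P,[64,68,72,76],95,140,100,1))
    P,rr=polar(t,(557.5,-25),39,n=1440); print("notch",mid(P,[26,28,30,32,34,36],*( (236,270) if n=="top0" else (104,135)),215 if n=="top5" else 160,-1))
s=r.snapshot("side")
for n,d in(("top",dict(np.load("top5.npz"))),("side",s)):
    for z in(12,):
        P,rr=polar(d,(557.5,-25),z,n=1440); print(n,"ear",mid(P,[70,74,78],95,140,100,1))
im=cv2.cvtColor(s["frame"],cv2.COLOR_RGB2BGR)[205:265,290:350]; np.savez("side5.npz",**s)
cv2.imwrite("pics/n5.png",cv2.resize(im,None,fx=10,fy=10,interpolation=cv2.INTER_CUBIC))
E
```

```text
top0 ear [87. 89. 91. 93.] [116.2 116.4 116.2 116.4]
notch [251.9 252.  252.  252.1 252.  252. ]
top5 ear [87. 89. 91. 93.] [116.2 116.4 116.2 116.4]
notch [118.6 118.6 118.6 118.5 118.5 118.5]
top ear [116.4 116.4 116.2]
side ear [111.8 112.  111.9]
```

View pics/n5.png

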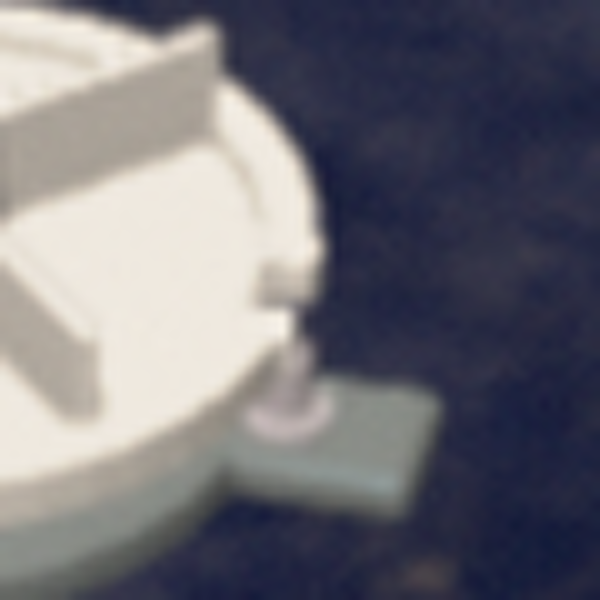

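The top view gives the ear, and so the pin, at 116.3° and the notch at 118.5°. The side crop agrees that the notch is slightly counterclockwise of centre. That's about 2.7 mm off at the rim, so I'll trim another 2° clockwise with one more small push.

move_arm --linear '[[-0.12,0,0.01],[-0.24,0,0.02],[-0.36,0,0.03],[-0.48,0,0.04],[-0.6,0,0.05],[-0.7,0,0.05],[-0.7,0,0.05],[-0.7,0.1,0.05],[-0.7,0.2,0.05],[-0.7,0.25,0.05],[-0.7,0.25,0.05],[-0.7,0.25,0.05]]' --twist '[[0,0,0],[0,0,0],[0,0,0],[0,0,0],[0,0,0],[0,0,0],[0,0,0],[0,0,0],[0,0,0],[0,0,0],[0,0,0],[0,0,0]]' --hand '[-1,-1,-1,-1,-1,-1,-1,-1,-1,-1,-1,-1]'

```text
time: 8.58
tool_pos: [596.5, -10.3, 104.5]
tcp_rot: [-90.0, 0.1, -85.6]
ft_force: [0.1, 0.2, 0.8]
finger_gap: -0.1
```

move_arm --linear '[[0,0.05,0],[0,0.1,0],[0,0.15,0],[0,0.19,0],[0,0.19,0],[0,0.19,0],[0,0.19,0]]' --twist '[[0,0,0],[0,0,0],[0,0,0],[0,0,0],[0,0,0],[0,0,0],[0,0,0]]' --hand '[-1,-1,-1,-1,-1,-1,-1]'

```text
time: 9.17
tool_pos: [597.5, -10.3, 49.1]
tcp_rot: [-89.9, 0.0, -85.6]
ft_force: [0.0, -0.1, 0.2]
finger_gap: -0.3
```

```bash
python3 arc.py 15 2 8
```

```text
[597.5 -10.3  49.1] [-89.9   0.  -85.6] [ 0.  -0.1  0.2] 9.1667
[[0.017, 0.01, 0.001], [0.021, 0.01, 0.002], [0.025, 0.01, 0.002], [0.029, 0.01, 0.003], [0.033, 0.01, 0.003], [0.037, 0.01, 0.003], [0.041, 0.01, 0.003], [0.045, 0.01, 0.003], [0.045, 0.01, 0.003], [0.045, 0.01, 0.003], [0.045, 0.01, 0.003], [0.045, 0.01, 0.003]]
[[-0.001, -0.1, -0.0], [-0.001, -0.082, -0.0], [-0.001, -0.064, -0.0], [-0.001, -0.046, -0.0], [-0.001, -0.028, -0.0], [-0.001, -0.01, -0.001], [-0.001, 0.008, -0.001], [-0.001, 0.026, -0.001], [-0.001, 0.026, -0.001], [-0.001, 0.026, -0.001], [-0.001, 0.026, -0.001], [-0.001, 0.026, -0.001]]
```

move_arm --linear '[[0.015,0.01,0.002],[0.025,0.01,0.003],[0.032,0.01,0.003],[0.037,0.01,0.003],[0.041,0.01,0.003],[0.045,0.01,0.003],[0.045,0.01,0.003],[0.045,0.01,0.003],[0.045,0.01,0.003]]' --twist '[[0,0.01,0],[0,0.026,0],[0,0.026,0],[0,0.026,0],[0,0.026,0],[0,0.026,0],[0,0.026,0],[0,0.026,0],[0,0.026,0]]' --hand '[-1,-1,-1,-1,-1,-1,-1,-1,-1]'

```text
time: 9.92
tool_pos: [599.5, -23.6, 46.1]
tcp_rot: [-89.9, 0.0, -88.0]
ft_force: [-0.3, 0.7, -0.6]
finger_gap: -0.2
```

move_arm --linear '[[-0.02,0,0],[-0.03,0,0],[-0.03,-0.1,0],[-0.03,-0.2,0],[-0.03,-0.3,0],[-0.03,-0.4,0],[0.1,-0.45,-0.01],[0.24,-0.45,-0.02],[0.38,-0.45,-0.03],[0.52,-0.45,-0.04],[0.66,-0.45,-0.05],[0.66,-0.45,-0.05]]' --twist '[[0,0,0],[0,0,0],[0,0,0],[0,0,0],[0,0,0],[0,0,0],[0,0,0],[0,0,0],[0,0,0],[0,0,0],[0,0,0],[0,0,0]]' --hand '[-1,-1,-1,-1,-1,-1,-1,-1,-1,-1,-1,-1]'

```text
time: 10.92
tool_pos: [590.2, -228.9, 180.9]
tcp_rot: [-89.9, -0.1, -88.3]
ft_force: [0.6, -0.0, -0.6]
finger_gap: -0.3
```

```bash
cat > chk.py <<'E'
from h import *
from bench import r
import sys
def mid(P,cols,lo,hi,thr,sgn):
    o=[]
    for k in cols:
        g=cv2.GaussianBlur(P.astype(np.float32).min(-1),(1,5),0)[lo*4:hi*4,k]*sgn
        i=np.where(g>thr*sgn)[0]; o.append((i[0]+i[-1])/8+lo if len(i) else np.nan)
    return np.round(o,1)
z=float(sys.argv[1]); t=r.snapshot("top"); np.savez(sys.argv[2],**t)
P,rr=polar(t,(557.5,-25),9.5,n=1440); print("ear",mid(P,[68,72,76],95,140,100,1))
P,rr=polar(t,(557.5,-25),z,n=1440); print("notch",mid(P,[26,28,30,32,34,36],104,130,215,-1))
w=cloud(t); k=np.hypot(w[...,0]-557.5,w[...,1]+25)
print("hub z",np.median(w[...,2][k<12]),"rim z",np.median(w[...,2][(k>68)&(k<74)]))
s=r.sense(); y=np.radians(s["tcp_rot"][2]); d=np.array([557.5,-25])-s["tool_pos"][:2]
print(s["time"],s["tool_pos"].round(1) if hasattr(s["tool_pos"],"round") else s["tool_pos"],"to hub x,z/300",(d@[np.cos(y),np.sin(y)]/300).round(3),(d@[-np.sin(y),np.cos(y)]/300).round(3))
E
python3 chk.py 39 top6.npz
```

```text
ear [116.5 116.2 116.4]
notch [115.1 115.2 115.8 116.9 116.6 116.5]
hub z 64.59406973789511 rim z 38.89014866922156
10.9667 [ 590.5 -226.1  180.7] to hub x,z/300 -0.673 -0.09
```

The notch is now at about 116.3° and the ear at 116.3°, so they're aligned. Now I'll move over the hub and press.

move_arm --linear '[[-0.12,0,-0.016],[-0.24,0,-0.032],[-0.36,0,-0.048],[-0.48,0,-0.064],[-0.6,0,-0.08],[-0.673,0,-0.09],[-0.673,0,-0.09],[-0.673,0.1,-0.09],[-0.673,0.2,-0.09],[-0.673,0.3,-0.09],[-0.673,0.3,-0.09],[-0.673,0.3,-0.09]]' --twist '[[0,0,0],[0,0,0],[0,0,0],[0,0,0],[0,0,0],[0,0,0],[0,0,0],[0,0,0],[0,0,0],[0,0,0],[0,0,0],[0,0,0]]' --hand '[-1,-1,-1,-1,-1,-1,-1,-1,-1,-1,-1,-1]'

```text
time: 11.97
tool_pos: [555.6, -24.4, 89.0]
tcp_rot: [-90.2, 0.0, -88.2]
ft_force: [0.2, -0.9, 1.1]
finger_gap: 0.1
```

move_arm --linear '[[0,0,0],[0,0,0],[0,0,0]]' --twist '[[0,0,0],[0,0,0],[0,0,0]]' --hand '[-1,-1,-1]'

```text
time: 12.22
tool_pos: [557.1, -24.6, 91.3]
tcp_rot: [-90.0, -0.0, -88.2]
ft_force: [-0.0, -0.5, -0.3]
finger_gap: 0.0
```

move_arm --linear '[[0,0.02,0],[0,0.04,0],[0,0.06,0],[0,0.075,0],[0,0.082,0],[0,0.086,0],[0,0.09,0],[0,0.094,0],[0,0.098,0],[0,0.102,0],[0,0.104,0],[0,0.104,0]]' --twist '[[0,0,0],[0,0,0],[0,0,0],[0,0,0],[0,0,0],[0,0,0],[0,0,0],[0,0,0],[0,0,0],[0,0,0],[0,0,0],[0,0,0]]' --hand '[-1,-1,-1,-1,-1,-1,-1,-1,-1,-1,-1,-1]'

```text
time: 13.22
tool_pos: [556.7, -24.6, 60.2]
tcp_rot: [-90.1, 0.0, -88.2]
ft_force: [-2.3, 0.7, 2.3]
finger_gap: -0.1
```

move_arm --linear '[[0,0.003,0],[0,0.006,0],[0,0.009,0],[0,0.012,0],[0,0.015,0],[0,0.018,0],[0,0.019,0],[0,0.019,0]]' --twist '[[0,0,0],[0,0,0],[0,0,0],[0,0,0],[0,0,0],[0,0,0],[0,0,0],[0,0,0]]' --hand '[-1,-1,-1,-1,-1,-1,-1,-1]'

```text
time: 13.88
tool_pos: [556.8, -24.5, 55.0]
tcp_rot: [-90.1, 0.0, -88.2]
ft_force: [-3.1, 0.3, 5.3]
finger_gap: 0.3
```

One more gentle press to make sure it's on the stop.

move_arm --linear '[[0,0.002,0],[0,0.004,0],[0,0.006,0],[0,0.008,0],[0,0.008,0]]' --twist '[[0,0,0],[0,0,0],[0,0,0],[0,0,0],[0,0,0]]' --hand '[-1,-1,-1,-1,-1]'

```text
time: 14.3
tool_pos: [557.3, -24.6, 54.8]
tcp_rot: [-90.0, -0.0, -88.2]
ft_force: [-9.8, 1.3, 19.8]
finger_gap: -0.2
```

The tray is on its hard stop, with the tip at 54.8 mm and 20 N. I'll lift straight off and check.

move_arm --linear '[[0,-0.02,0],[0,-0.06,0],[0,-0.16,0],[0,-0.28,0],[0,-0.4,0],[0.12,-0.42,0],[0.24,-0.42,0],[0.36,-0.42,0],[0.48,-0.42,0],[0.6,-0.42,0],[0.66,-0.42,0],[0.66,-0.42,0]]' --twist '[[0,0,0],[0,0,0],[0,0,0],[0,0,0],[0,0,0],[0,0,0],[0,0,0],[0,0,0],[0,0,0],[0,0,0],[0,0,0],[0,0,0]]' --hand '[-1,-1,-1,-1,-1,-1,-1,-1,-1,-1,-1,-1]'

```text
time: 15.3
tool_pos: [563.3, -226.8, 181.5]
tcp_rot: [-90.0, -0.1, -88.4]
ft_force: [0.6, -0.3, 0.4]
finger_gap: -0.1
```

move_arm --linear '[[0,0,0],[0,0,0],[0,0,0],[0,0,0]]' --twist '[[0,0,0],[0,0,0],[0,0,0],[0,0,0]]' --hand '[-1,-1,-1,-1]'

```text
time: 15.63
tool_pos: [563.5, -225.7, 181.7]
tcp_rot: [-90.0, -0.1, -88.4]
ft_force: [0.4, 0.7, -0.3]
finger_gap: -0.3
```

```bash
python3 chk.py 29 top7.npz; python3 - <<'E'
from bench import r
import cv2,numpy as np
d=r.snapshot("side"); a=np.load("top0.npz")["frame"].astype(int); b=np.load("top7.npz")["frame"].astype(int)
for n,(x,y) in dict(jar=(234,316),drop=(242,250),notes=(322,178),tube=(420,170)).items():
    print(n,abs(a-b)[y-18:y+18,x-18:x+18].mean().round(2))
cv2.imwrite("pics/fin.png",np.hstack([cv2.resize(cv2.cvtColor(f,cv2.COLOR_RGB2BGR)[y:y+100,x:x+100],(400,400),interpolation=cv2.INTER_CUBIC) for f,y,x in((d["frame"],180,235),(b.astype(np.uint8),213,312))]))
E
```

```text
ear [116.4 116.2 116.4]
notch [114.9 115.2 117.2 116.6 116.4 116.2]
hub z 55.12198442762936 rim z 29.058745548933626
15.6833 [ 563.5 -225.6  181.6] to hub x,z/300 -0.669 -0.001
jar 0.5
drop 0.8
notes 0.47
tube 0.9
```

View pics/fin.png

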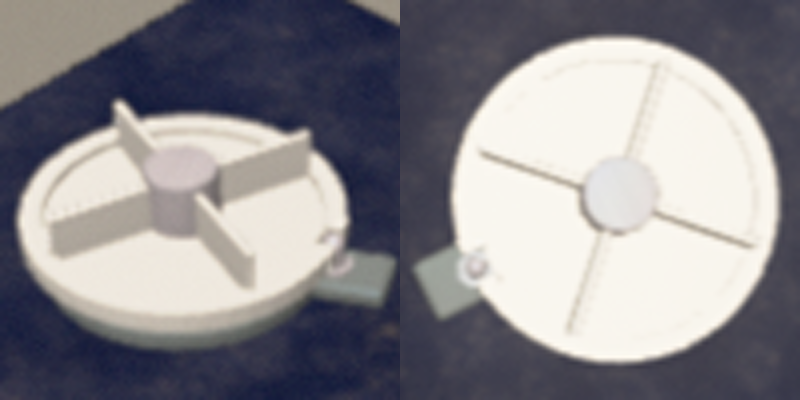

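The tray sits low, with the pin in its notch at (335,250) in the left crop and (475,265) in the right one. The hub has dropped from 64.6 to 55.1 mm, and the loose things haven't changed. Handing in.

```bash
python3 -c "
from bench import r
print(r.hand_in())"
```

```text
the job is handed in; nothing more can be done
None
```

The tray is down on its stand with the pin in the notch, and the job is handed in at about 15.7 s of the 48 s allowed. I turned it about 136° clockwise by one divider with the shut fingertips: the main push, an 8° correction and a 2° trim. I then pressed the hub to its hard stop, where the force reached about 20 N, and lifted clear.

Last checks:
- **Height:** the hub is at 55.1 mm (64.6 mm before the press) and the rim at 29.1 mm, so the tray moved down the expected 10 mm or so.
- **Alignment:** in the top view the notch is at about 116° and the ear that carries the pin at 116.3°, and both views show the pin in the notch.
- **Loose things:** all four look unchanged in the top picture.
- **Disagreement:** the side camera put the ear at about 112°, not 116.3°. I used the top view, and the tray going fully home bears that out.
- **Overshoot:** early on, the arm briefly overshot by about 8 mm while descending into the tray. It touched nothing, and I corrected it before the first push.

I viewed 10 pictures, the full budget.

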